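# Lock the assembly turntable

### The job

Lock the assembly turntable: push it round with the fingertips (it has a blue upright peg for this) until the slot in its rim lines up with the steel lock bar, then push the bar, by its red plate, through the slot until it is fully home, and move clear. Push only: do not squeeze or force the turntable or its peg, do not lift the bar, and do not disturb the other things on the table.

Things in the scene. Friction and masses are not known exactly. Their poses are not given: they have to be found in the camera images.
- stand: Green stand fixed to the table: round foot 200 mm diameter, 12 mm tall, with a 60 mm wide arm along its -y to y = -250 mm that carries the bar guide. Origin: on the turntable's upright axis, at table level. Its +y axis is the direction in which the lock bar is pushed, towards the turntable axis.
- guide (a point): Point on the guide floor (z = 30 mm, 40 mm wide) midway between the cheek ends where the red plate stops, 178 mm from the turntable axis. From here two grey cheeks, 17 mm apart inside and 37 mm over all, top at z = 46 mm, run 80 mm along +y of the stand; a keeper strap over the bar (top 53 mm with its screws) lies 59 to 73 mm along. The floor also runs 70 mm back along -y.
- turntable (a joint): Turntable angle, rad: 0 = slot exactly at the lock bar; positive = counter-clockwise from above. Starts 0.5 to 1.3, limits -1.2, 1.7. Friction 0.15 N m (2 N at the peg); stays where left. Dark disc with aluminium rim, inner radius 74, outer 88 mm, rim top z = 46 mm, floor inside z = 28 mm. On its middle a fixed rock ornament, radius up to 36 mm, top z = 112 mm.
- slot (a point): Centre of the gap in the turntable's rim: 20 mm wide, full rim height, with orange cheeks; 81 mm from the turntable axis, at z = 37 mm. Turns with the turntable.
- peg (a point): Middle of the top of the blue upright push peg: 16 mm diameter, standing on the rim 81 mm from the turntable axis, opposite the slot, from z = 46 to z = 100 mm. Turns with the turntable.
- lock_bar: Steel bar with round nose, loose in the guide (1.5 mm side play), 0.15 to 0.31 kg, light friction; 14 mm wide, 13 tall, 120 long, a red plate across its rear. Origin: nose tip, underside; bar runs along its own -y. Nose starts 98 to 110 mm from the turntable axis; fully home it is 58 mm from it, the plate against the cheek ends, which stop it. Out of line, the nose meets the rim.
- push_plate (a point): Middle of the rear face of the red push plate, 15 mm below its top edge and 75 mm above the table. The plate is 40 mm wide, 8 mm thick, 60 mm tall (z = 30 to 90 mm); the free side behind it is the bar's -y. Push it along the stand's +y.
- pine: Bystander, loose, leave alone: small resin pine tree on a rock, green top, 48 mm wide, 76 mm tall; origin at the middle of its underside
- paint_jar: Bystander, loose, leave alone: white paint jar with yellow cap, 48 mm diameter, 58 mm tall; origin at the middle of its underside
- driver: Bystander, loose, leave alone: screwdriver with orange handle lying flat, 170 mm long (origin under its middle region, long axis its x); origin at the middle of its underside
- pagoda: Bystander, loose, leave alone: small resin pagoda with two red roofs, 56 mm wide, 80 mm tall; origin at the middle of its underside
- lotus: Bystander, loose, leave alone: red resin lotus bud, 64 mm wide, 57 mm tall; origin at the middle of its underside
- glue: Bystander, loose, leave alone: white glue bottle, 38 mm diameter, 105 mm tall; origin at the middle of its underside
- tape: Bystander, loose, leave alone: roll of tan tape lying flat, 84 mm diameter, 24 mm tall; origin at the middle of its underside
Things that resemble listed ones, but are neither listed nor needed, are in the scene too. There is more than one size of the lock_bar; the job needs the smaller.

How it is judged:
By the outcome, as a careful person would: the job done as asked, in the order asked, and still so for the second after the job is handed in, with the robot touching nothing.
It also fails if it takes over 54 s, if anything falls off the work surface, if the arm or the gripper's body presses on something with over 40 N, if the wrist force passes 120 N, or if a joint passes its speed limit or range.

### The arm

A 6-joint arm with a two-finger parallel gripper is mounted at the origin on the work surface. World frame = base frame: x ahead of the robot, y to its left, z up, the work surface at z = 0. Lengths are in m, angles in rad, forces in N, time in s.
With the tool pointing down it reaches from about 0.275 to 0.775 m from the base axis. Payload 14.6 kg.
Tool frame: the origin (TCP) lies at the very end of the fingers, on their centre line; the grasp point (between the pads) lies 19 mm behind it; z points along the fingers, x is the direction in which the jaws open and shut, and the axes are right-handed (so a half turn about z gives the same grasp; the last joint's range is limited). The gripper opens to 85 mm and grips with 20 to 120 N. Pads are 22 mm wide; open, the fingers measure 114 mm over their backs; the gripper's body (76 mm by 85 mm) begins 54 mm behind the grasp point. The pads swing forward as they close: fully open they stand 13 mm farther back than shut.
Start: joints at [1.051, 0.263, -0.048, 1.259, 0, 1.415], TCP at [0.187, 0.49, 0.231] pointing down, gripper open.
Joint ranges: [-2.65, 2.65], [-0.89, 1.7], [-1.18, 1.37], [-2.13, 2.11], [-1.35, 1.29], [-3.14, 3.14]. Speed limits (rad/s): [1.89, 1.89, 2.57, 2.79, 3.14, 3.14].

### API

Orientations are given as a unit quaternion [w, x, y, z].
In Python, from cell import * gives the robot as it stands. The module is installed in compiled form; this text tells all that it offers.
- The arm moves only by the tool drive_tool, never from a script. Its argument "deltas" is a list of rows, each an object with "slide": the shift along the tool's x, y, z in m, a list of three; "yaw": the turn about the tool's z in rad. A call has 1 to 12 rows; each row is the pose to reach, as a shift and turn from the pose commanded when the call began, along the tool's axes at that moment; what a row does not reach only later rows make up. A row lasts 1/10 s, in which the tool goes at most 50 mm and 8.59 degrees, less where a joint would pass 70% of its speed; a pose out of reach is approached as far as the arm can. A call with a gripper value outside its range is refused whole. "claw" is the finger opening in m, from 0 to 0.0854, set as the call begins (left out, the last holds). The fingers move at their own pace and stop on an object; the grip force is fixed at half the most. Time passes only in rows, so rows that repeat a pose let the fingers close. It gives the time, the measured TCP pose, the force and the opening at its end, in the units of the state.
- read_state(): the state, without advancing time (a new reading comes with each control period).
- capture(name): name is "scene" or "top"; returns (picture, depth): 420x560x3 uint8, blue, green, red; 420x560 float32, m along the optical axis (not along the pixel's ray), 0 where there is no reading.
- camera_params(name): a dict with "K" (3x3 intrinsics, pixels), "extrinsics" (4x4, takes a point from world to camera coordinates). Camera axes: x right, y down, z forward; pixel columns grow to the right and rows downward; lengths in m; the calibration is good to about 2 mm. A picture is of the moment at which its call begins. camera_params takes no time and is no camera call.
- close_job(): hands the job in, once; it reports no verdict.
The state is a dict: "time": time; "joint_positions": joint angles; "qvel": joint speeds; "tau": joint torques, N m; "position": TCP position; "tool_rot": TCP orientation; "wrist_force": force on the tool from outside, world axes, zero at the start; "moment": the same for the moment, N m; "width": opening from 0.0 (shut) to 1.0 (fully open).
Only numpy, scipy, OpenCV 4.12 (cv2) and the standard library are available. Lean on these libraries where they do the work, as an engineer would, in place of code of your own. Each camera call takes 0.05 s, during which the arm holds its last target.

## Working session

There is one attempt and no reset: what is moved stays moved. The work goes in short steps, Python scripts to look and compute and a tool call to move; the robot and the scene stay as the last step left them, time stands still between calls to the robot, and variables do not carry over. Pictures are saved under pics/ and viewed, and the job is handed in when it is done.

Besides the shell and the picture viewer there is one more tool, called after "Emit:" as name([rows], argument=value, ...), one row to a line, values as JSON. drive_tool: Moves the arm, as the interface text tells. Its arguments: {"type":"object","properties":{"deltas":{"type":"array"},"claw":{"type":"number"}},"required":["deltas"]}

```bash
mkdir -p pics; cat > h.py <<'E'
from cell import *
import numpy as np, cv2
def ray(name,u,v):
    p=camera_params(name);K=np.array(p["K"]);E=np.array(p["extrinsics"])
    R=E[:3,:3];t=E[:3,3];o=-R.T@t
    d=R.T@np.linalg.inv(K)@np.array([u,v,1.]);return o,d
def onz(name,u,v,z):
    o,d=ray(name,u,v);return o+d*(z-o[2])/d[2]
def proj(name,P):
    p=camera_params(name);E=np.array(p["extrinsics"]);c=E[:3,:3]@np.array(P)+E[:3,3];q=np.array(p["K"])@c;return q[:2]/q[2]
def pts(name,depth):
    p=camera_params(name);K=np.array(p["K"]);E=np.array(p["extrinsics"])
    v,u=np.mgrid[:420,:560];c=np.stack([(u-K[0,2])/K[0,0]*depth,(v-K[1,2])/K[1,1]*depth,depth],-1)
    return (c-E[:3,3])@E[:3,:3]
E
python3 - <<'E'
from h import *
for n in("scene","top"):
    im,d=capture(n);np.savez(f"{n}0.npz",im=im,d=d);cv2.imwrite(f"pics/{n}0.png",cv2.resize(im,(784,588),interpolation=cv2.INTER_CUBIC))
    print(n,ray(n,280,210))
print(read_state())
E
```

```text
scene (array([ 1.299244  , -0.35197342,  0.94273632]), array([-0.62110815,  0.27933925, -0.73229176]))
top (array([ 0.35862114, -0.01497547,  1.14402994]), array([ 0.1985802 ,  0.02776037, -0.97973132]))
{'time': 0.1, 'joint_positions': array([ 1.05068877e+00,  2.63464099e-01, -4.88904084e-02,  1.25937398e+00,
       -1.86430203e-05,  1.41550270e+00]), 'qvel': array([-1.50144181e-05, -5.92498999e-04,  1.85010533e-03,  1.19733869e-03,
        3.87237098e-05,  4.66845579e-04]), 'tau': array([ 3.06157526e-03, -6.38578248e+01,  3.85065293e+01,  1.00900198e-02,
       -7.76906722e-05,  9.56968137e-06]), 'position': array([0.18718985, 0.49023062, 0.23087266]), 'tool_rot': array([ 2.10165308e-04,  8.23642875e-01,  5.67108629e-01, -4.16111994e-04]), 'wrist_force': array([-0.02661256, -0.33336518,  0.16987843]), 'moment': array([-0.01592033,  0.02361705,  0.01328973]), 'width': 1.0006580576863753}
```

View pics/scene0.png

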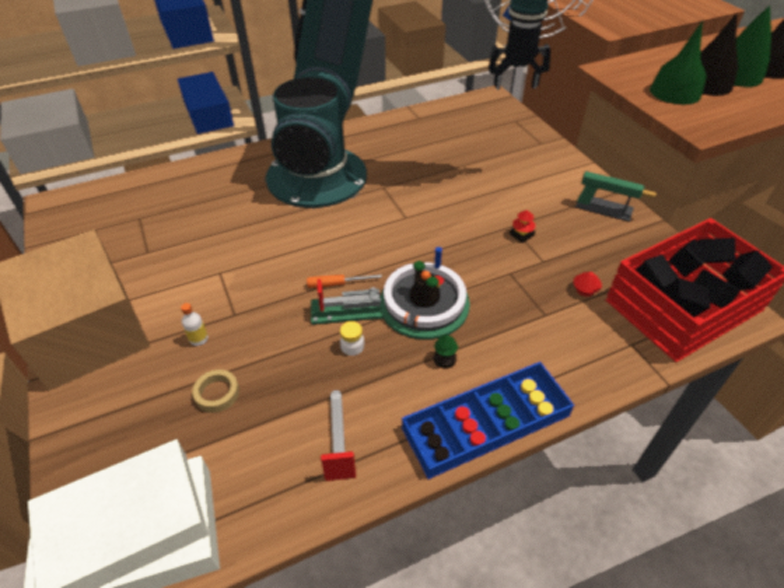

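View pics/top0.png

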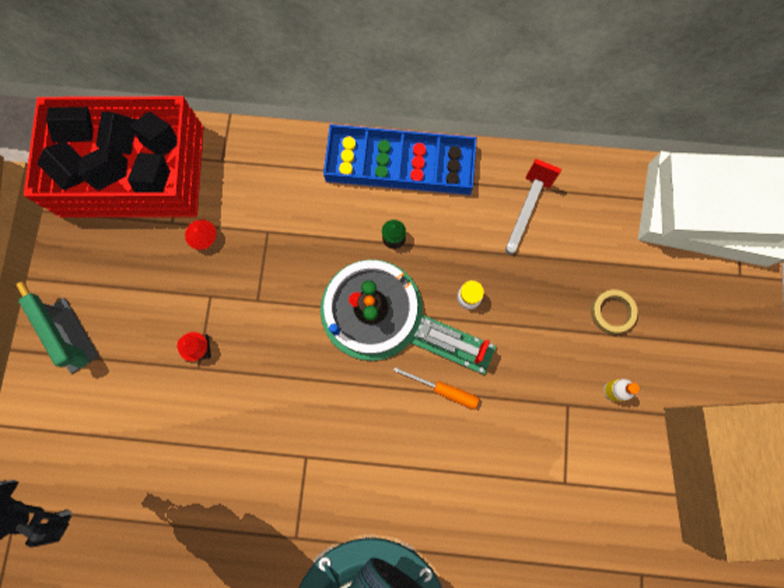

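The top view (784x588) shows the turntable at about (372,307), the peg at (334,328), the orange slot at (402,280), and the guided bar with its red plate at (483,352). Candidates for the lock bar are the one in the guide, plate at (483,352), and the larger loose one, plate at (543,173). I choose the one in the guide because it's smaller and fits. I'll measure now and check it in a close crop.

```bash
python3 - <<'E'
from h import *
s=np.load("top0.npz");im=s["im"];d=s["d"];P=pts("top",d)
X,Y,Z=P[...,0],P[...,1],P[...,2]
hsv=cv2.cvtColor(im,cv2.COLOR_BGR2HSV);h,S,V=cv2.split(hsv)
v,u=np.mgrid[:420,:560]
roi=(u>215)&(u<365)&(v>175)&(v<275)
# rim: white, height
m=roi&(S<50)&(V>150)&(abs(Z-.046)<.01)&(u<302)
mm=cv2.morphologyEx(m.astype(np.uint8),cv2.MORPH_OPEN,np.ones((2,2)))
vs,us=np.nonzero(mm);Q=np.array([onz("top",a,b,.046)[:2] for a,b in zip(us,vs)])
print("rim depth z",np.median(Z[m]),len(Q))
c,r=cv2.minEnclosingCircle(Q.astype(np.float32));print("rim",c,r)
from scipy.optimize import least_squares
A=least_squares(lambda p:np.hypot(Q[:,0]-p[0],Q[:,1]-p[1])-p[2],[*c,.081],loss="soft_l1",f_scale=.004).x;print("fit",A)
for n,mk in (("peg",roi&(h>100)&(h<130)&(S>130)&(V>80)),("orange",roi&(h>5)&(h<20)&(S>90)&(V>120)&(np.hypot(X-A[0],Y-A[1])>.06)),("red",roi&((h<5)|(h>174))&(S>150)&(u>320))):
    print(n,mk.sum(),u[mk].mean(),v[mk].mean(),np.median(P[mk],0),Z[mk].min(),Z[mk].max())
    if n=="red":
        t=mk&(Z>.08);print("redtop",t.sum(),P[t].mean(0)); vs,us=np.nonzero(t);q=np.array([onz("top",a,b,.09)[:2] for a,b in zip(us,vs)]);print(cv2.minAreaRect(q.astype(np.float32)*1000))
    if n=="peg": 
        t=mk&(Z>.09);print(t.sum(),P[t].mean(0) if t.sum() else 0,onz("top",u[mk].mean(),v[mk].mean(),.1))
    if n=="orange":print(onz("top",u[mk].mean(),v[mk].mean(),.046))
# green stand arm
g=roi&(h>60)&(h<95)&(S>80)&(u>300)&(v>220)
vs,us=np.nonzero(g);q=np.array([onz("top",a,b,.02)[:2] for a,b in zip(us,vs)]);print("green",cv2.minAreaRect(q.astype(np.float32)*1000),np.percentile(Z[g],[5,50,95]))
cv2.imwrite("pics/crop1.png",cv2.resize(im[175:280,215:365],None,fx=5,fy=5,interpolation=cv2.INTER_CUBIC))
s=np.load("scene0.npz");cv2.imwrite("pics/crop2.png",cv2.resize(s["im"][165:255,210:350],None,fx=5,fy=5,interpolation=cv2.INTER_CUBIC))
E
```

```text
rim depth z 0.04481220045056453 944
rim (0.5467384457588196, 0.04140791669487953) 0.10013490915298462
fit [0.55200835 0.05162588 0.08128439]
peg 42 238.35714285714286 234.78571428571428 [0.49837292 0.11228752 0.09806989] 0.06122739680436992 0.10437181436681853
33 [0.49901239 0.11349212 0.09821159] [0.4973931  0.11175689 0.1       ]
orange 8531 293.7557144531708 224.15156488102215 [ 0.56457774 -0.05014488 -0.00114398] -0.008658914967902902 1.144029939579777
[ 0.54680347 -0.02370299  0.046     ]
red 73 343.73972602739724 251.05479452054794 [ 0.48438793 -0.15499261  0.0876424 ] 0.03767172431636456 0.09287971976705447
redtop 49 [ 0.48606752 -0.15642265  0.08842675]
((486.1443176269531, -156.42315673828125), (7.461752891540527, 39.52275466918945), 70.97870635986328)
green ((502.65802001953125, -105.23434448242188), (159.81578063964844, 64.18356323242188), 68.54692077636719) [0.00836929 0.02252222 0.03163239]
```

View pics/crop1.png

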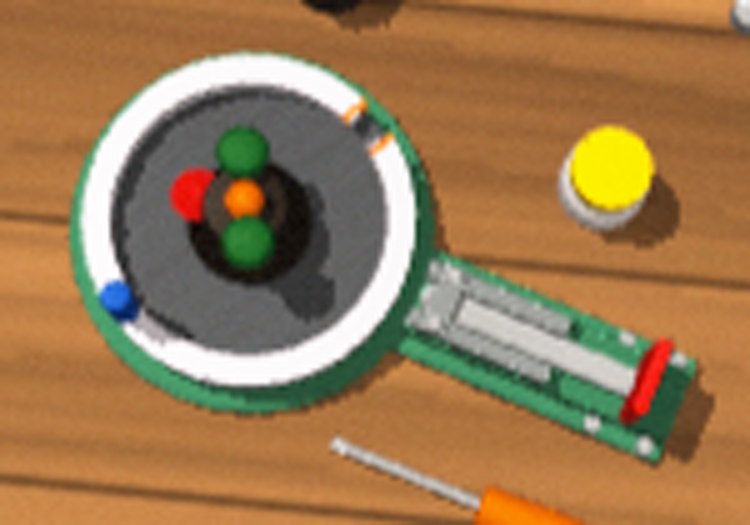

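View pics/crop2.png

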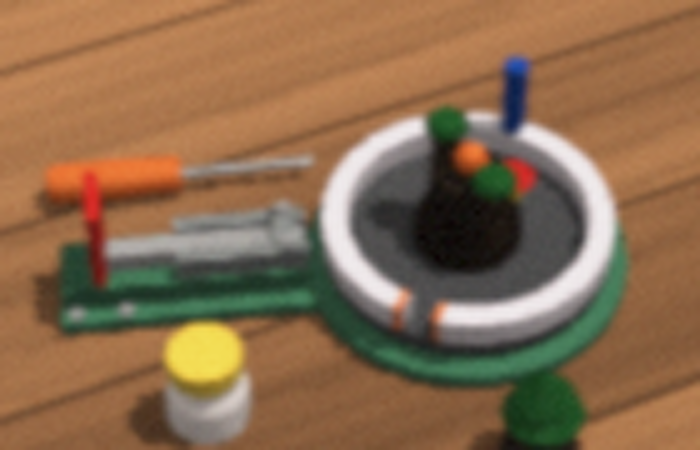

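The crop confirms the guided bar as the smaller one: plate in the guide, slot at crop (370,128), peg at (118,300). I'll refine the slot and guide direction before moving.

```bash
python3 - <<'E'
from h import *
s=np.load("top0.npz");im=s["im"];d=s["d"];P=pts("top",d)
X,Y,Z=P[...,0],P[...,1],P[...,2]
h,S,V=cv2.split(cv2.cvtColor(im,cv2.COLOR_BGR2HSV));v,u=np.mgrid[:420,:560]
A=np.array([.552,.0516])
m=(h>4)&(h<20)&(S>60)&(V>120)&(Z>.03)&(abs(np.hypot(X-A[0],Y-A[1])-.081)<.012)
q=onz("top",u[m].mean(),v[m].mean(),.046)[:2]-A
print("slot",m.sum(),q,np.hypot(*q),np.degrees(np.arctan2(q[1],q[0])))
p=np.array([.4974,.1118])-A;print("peg",np.hypot(*p),np.degrees(np.arctan2(p[1],p[0])))
# guide centre: greyish pixels along arm, floor/bar
ax=np.array([np.cos(np.radians(72.4)),np.sin(np.radians(72.4))]);nn=np.array([ax[1],-ax[0]])
a=(X-A[0])*ax[0]+(Y-A[1])*ax[1];b=(X-A[0])*nn[0]+(Y-A[1])*nn[1]
m=(Z>.036)&(Z<.06)&(S<60)&(V>110)&(abs(b)<.03)&(a<-.095)&(a>-.21)
for k in range(-210,-95,12):
    t=m&(a*1000>=k)&(a*1000<k+12)
    if t.sum(): print(k,t.sum(),"b mean %.1f range %.1f %.1f z %.3f"%(b[t].mean()*1e3,b[t].min()*1e3,b[t].max()*1e3,np.median(Z[t])))
# scene plate, peg cross-check
s=np.load("scene0.npz");im=s["im"];h,S,V=cv2.split(cv2.cvtColor(im,cv2.COLOR_BGR2HSV))
Ps=pts("scene",s["d"])
m=(h>100)&(h<130)&(S>130)&(V>60)&(abs(u-312)<8)&(abs(v-184)<12)
print("peg scene",m.sum(),np.median(Ps[m&(Ps[...,2]>.08)],0), "predicted px",proj("scene",[.4974,.1118,.1]),u[m].mean(),v[m].min())
E
```

```text
slot 20 [ 0.0590068  -0.05235209] 0.07888310341382632 -41.580121269287766
peg 0.08127238153271998 132.20729763428673
-210 25 b mean 0.3 range -6.5 8.0 z 0.041
-198 26 b mean 0.4 range -6.4 7.7 z 0.041
-186 27 b mean 0.2 range -6.2 8.2 z 0.041
-174 55 b mean 1.1 range -16.7 18.6 z 0.044
-162 62 b mean 1.3 range -17.2 18.8 z 0.045
-150 61 b mean 1.5 range -17.0 18.9 z 0.044
-138 62 b mean 1.4 range -17.4 19.5 z 0.043
-126 62 b mean 1.2 range -16.9 19.2 z 0.044
-114 64 b mean 1.5 range -17.1 20.0 z 0.049
-102 31 b mean 1.5 range -16.3 19.9 z 0.045
peg scene 33 [0.5081433  0.11458884 0.09628899] predicted px [310.47975507 176.84230049] 312.6666666666667 177
```

Emit:
drive_tool([
  {"slide":[-0.256,0.394,0],"yaw":-0.574},
  {"slide":[-0.256,0.394,0],"yaw":-0.574},
  {"slide":[-0.256,0.394,0],"yaw":-0.574},
  {"slide":[-0.256,0.394,0],"yaw":-0.574},
  {"slide":[-0.256,0.394,0],"yaw":-0.574},
  {"slide":[-0.256,0.394,0],"yaw":-0.574},
  {"slide":[-0.256,0.394,0],"yaw":-0.574},
  {"slide":[-0.256,0.394,0],"yaw":-0.574},
  {"slide":[-0.256,0.394,0],"yaw":-0.574},
  {"slide":[-0.256,0.394,0],"yaw":-0.574},
  {"slide":[-0.256,0.394,0],"yaw":-0.574},
  {"slide":[-0.256,0.394,0],"yaw":-0.574},
], claw=0)

```text
time: 1.3
position: [0.4642, 0.11, 0.2309]
tool_rot: [-0.0, 0.63, 0.776, -0.0]
wrist_force: [-0.6, -0.2, -0.2]
width: -0.001
```

Emit:
drive_tool([
  {"slide":[0,0,0.04]},
  {"slide":[0,0,0.08]},
  {"slide":[0,0,0.12]},
  {"slide":[0,0,0.15]},
  {"slide":[0,0,0.165]},
  {"slide":[0,0,0.165]},
])

```text
invalid input at $.deltas[0]: expected keys slide, yaw
```

```bash
python3 - <<'E'
from h import *
im,d=capture("top");np.savez("top1.npz",im=im,d=d)
cv2.imwrite("pics/t1.png",cv2.resize(im[175:280,215:365],None,fx=5,fy=5,interpolation=cv2.INTER_CUBIC))
im,d=capture("scene")
cv2.imwrite("pics/s1.png",cv2.resize(im[140:255,210:360],None,fx=5,fy=5,interpolation=cv2.INTER_CUBIC))
E
```

```text
(no output)
```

View pics/s1.png

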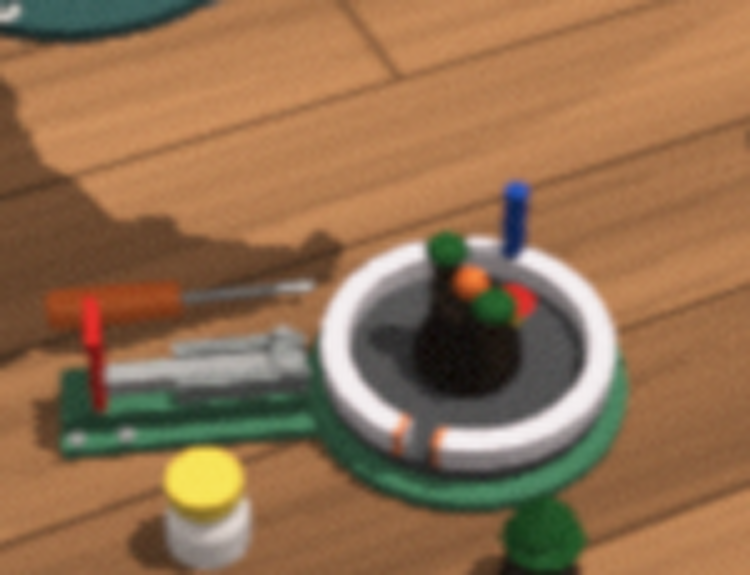

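View pics/t1.png

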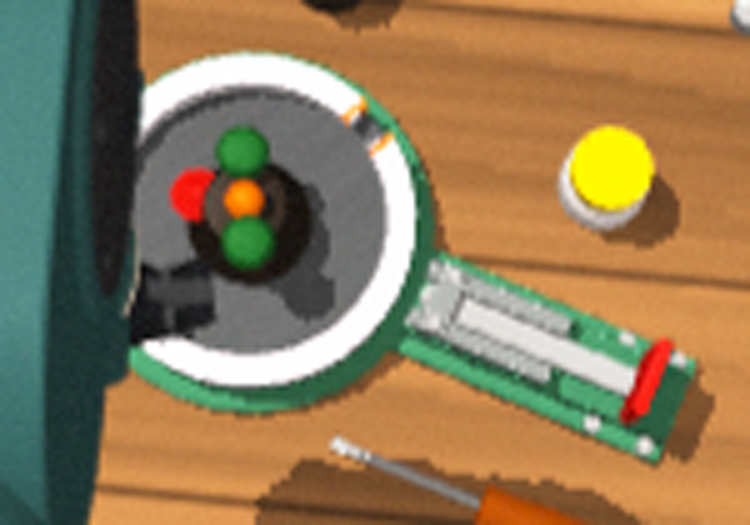

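The call was refused because yaw is required, so the arm is still high. Repeating with yaw.

Emit:
drive_tool([
  {"slide":[0,0,0.04],"yaw":0},
  {"slide":[0,0,0.08],"yaw":0},
  {"slide":[0,0,0.12],"yaw":0},
  {"slide":[0,0,0.15],"yaw":0},
  {"slide":[0,0,0.165],"yaw":0},
  {"slide":[0,0,0.165],"yaw":0},
])

```text
time: 2.0
position: [0.4622, 0.1117, 0.0648]
tool_rot: [-0.001, 0.629, 0.778, -0.001]
wrist_force: [-0.3, 0.0, 0.9]
width: -0.002
```

```bash
python3 - <<'E'
from h import *
im,d=capture("scene")
cv2.imwrite("pics/s2.png",cv2.resize(im[140:255,210:360],None,fx=5,fy=5,interpolation=cv2.INTER_CUBIC))
E
```

```text
(no output)
```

View pics/s2.png

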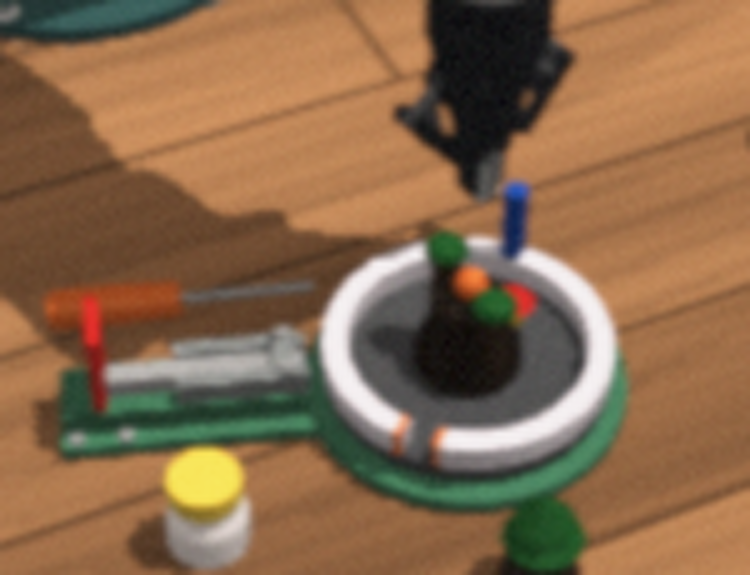

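The fingers are beside the peg with a gap of about 15 mm. I'll push along the peg's arc in tool axes.

Emit:
drive_tool([
  {"slide":[-0.005,0.003,0],"yaw":0},
  {"slide":[-0.005,0.007,0],"yaw":0},
  {"slide":[-0.005,0.011,0],"yaw":0},
  {"slide":[-0.004,0.015,0],"yaw":0},
  {"slide":[-0.003,0.019,0],"yaw":0},
  {"slide":[-0.001,0.023,0],"yaw":0},
  {"slide":[0.001,0.027,0],"yaw":0},
  {"slide":[0.002,0.031,0],"yaw":0},
  {"slide":[0.004,0.035,0],"yaw":0},
  {"slide":[0.005,0.039,0],"yaw":0},
  {"slide":[0.005,0.043,0],"yaw":0},
  {"slide":[0.006,0.046,0],"yaw":0},
])

```text
time: 3.25
position: [0.5083, 0.1262, 0.0663]
tool_rot: [0.0, 0.629, 0.777, 0.0]
wrist_force: [-1.8, 0.6, -0.1]
width: -0.003
```

```bash
python3 - <<'E'
from h import *
print(read_state()["position"])
im,d=capture("scene");np.savez("s3.npz",im=im,d=d)
cv2.imwrite("pics/s3.png",cv2.resize(im[140:255,210:360],None,fx=5,fy=5,interpolation=cv2.INTER_CUBIC))
im,d=capture("top");np.savez("top3.npz",im=im,d=d)
cv2.imwrite("pics/t3.png",cv2.resize(im[175:280,215:365],None,fx=5,fy=5,interpolation=cv2.INTER_CUBIC))
E
```

```text
[0.50828105 0.12619568 0.06625963]
```

View pics/s3.png

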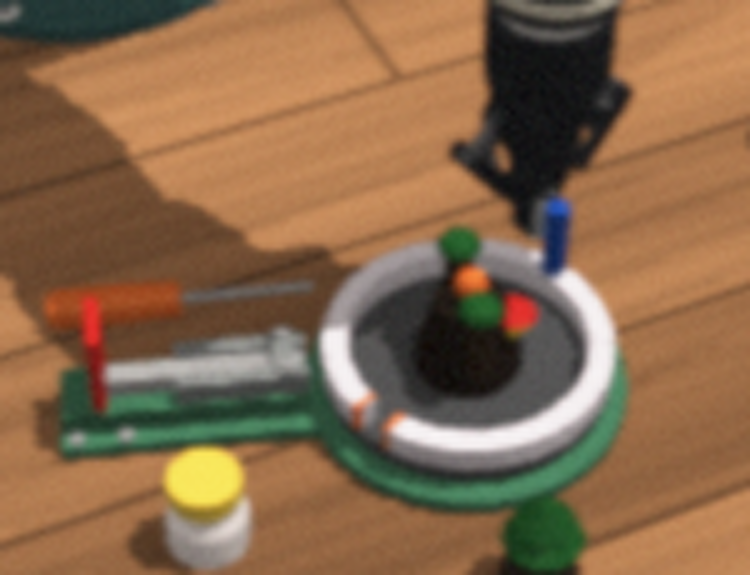

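View pics/t3.png

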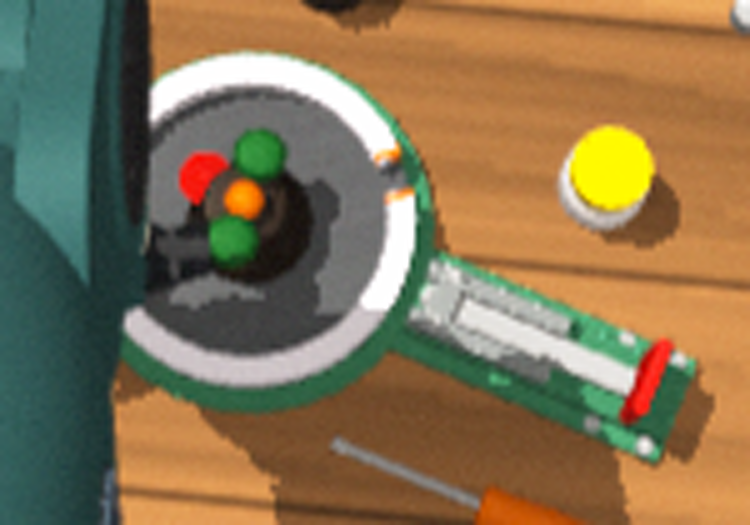

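Contact holds: the slot has moved to (394,177) in the top crop and forces are about 2 N. I'll measure the angle left.

```bash
cat > slot.py <<'E'
from h import *
A=np.array([.553,.052])
def slot(im,dbg=True):
    h,S,V=cv2.split(cv2.cvtColor(im,cv2.COLOR_BGR2HSV));v,u=np.mgrid[:420,:560]
    m=np.zeros((420,560),np.uint8);P=np.zeros((420,560,2))
    o,_=ray("top",0,0)
    for j in range(185,275):
        for i in range(225,320): P[j,i]=onz("top",i,j,.046)[:2]
    rr=np.hypot(P[...,0]-A[0],P[...,1]-A[1])
    m=((h>3)&(h<22)&(S>45)&(V>120)&(abs(rr-.081)<.0085)&(u>225)&(u<320)&(v>185)&(v<275))
    n,l,st,_=cv2.connectedComponentsWithStats(m.astype(np.uint8),connectivity=8)
    for k in range(1,n):
        t=l==k
        if t.sum()<3: continue
        w=S[t].astype(float);c=(P[t]*w[:,None]).sum(0)/w.sum();q=c-A
        print(k,t.sum(),c.round(4),"r %.1f ang %.1f"%(1e3*np.hypot(*q),np.degrees(np.arctan2(q[1],q[0]))))
if __name__=="__main__":
    import sys
    for f in sys.argv[1:]: print(f);slot(np.load(f)["im"])
E
python3 slot.py top0.npz top3.npz
python3 - <<'E'
from h import *
from scipy.optimize import least_squares
# axis refine: outer-top rim edge via white/other boundary rays; robust ellipse fit of the inner dark disc edge & outer edge on far side
im=np.load("top0.npz")["im"];h,S,V=cv2.split(cv2.cvtColor(im,cv2.COLOR_BGR2HSV))
m=((S<50)&(V>165)).astype(np.uint8);m[:, :225]=0;m[:,302:]=0;m[:185]=0;m[260:]=0
cs,hi=cv2.findContours(m,cv2.RETR_CCOMP,cv2.CHAIN_APPROX_NONE)
for c in sorted(cs,key=len)[-2:]:
    q=np.array([onz("top",a,b,.046)[:2] for a,b in c[:,0]])
    r=least_squares(lambda p:np.hypot(q[:,0]-p[0],q[:,1]-p[1])-p[2],[.553,.052,.08],loss="soft_l1",f_scale=.001).x
    print(len(c),r.round(4))
E
```

```text
top0.npz
162 [0.5595 0.0574 0.0825]
169 [0.5533 0.0538 0.0833]Traceback (most recent call last):
  File "slot.py", line 19, in <module>
    for f in sys.argv[1:]: print(f);slot(np.load(f)["im"])
                                    ~~~~^^^^^^^^^^^^^^^^^^
  File "slot.py", line 8, in slot
    for i in range(225,320): P[j,i]=onz("top",i,j,.046)[:2]
                                    ~~~^^^^^^^^^^^^^^^^
  File "h.py", line 8, in onz
    o,d=ray(name,u,v);return o+d*(z-o[2])/d[2]
        ~~~^^^^^^^^^^
  File "h.py", line 4, in ray
    p=camera_params(name);K=np.array(p["K"]);E=np.array(p["extrinsics"])
ValueError: time passes only in moves, steps and waits
```

```bash
python3 - <<'E'
from cell import *
import pickle
pickle.dump({n:camera_params(n) for n in("scene","top")},open("cp.pkl","wb"))
s=open("h.py").read()
s=s.replace("import numpy as np, cv2","import numpy as np, cv2, pickle\n_C=pickle.load(open('cp.pkl','rb'))").replace("camera_params(name)","_C[name]")
open("h.py","w").write(s)
E
python3 slot.py top0.npz top3.npz
python3 - <<'E'
from h import *
from scipy.optimize import least_squares
im=np.load("top0.npz")["im"]
h,S,V=cv2.split(cv2.cvtColor(im,cv2.COLOR_BGR2HSV))
m=((S<50)&(V>165)).astype(np.uint8);m[:, :225]=0;m[:,302:]=0;m[:185]=0;m[260:]=0
m=cv2.morphologyEx(m,cv2.MORPH_CLOSE,np.ones((9,9)))
cs,hi=cv2.findContours(m,cv2.RETR_CCOMP,cv2.CHAIN_APPROX_NONE)
for c in sorted(cs,key=len)[-2:]:
    q=np.array([onz("top",a,b,.046)[:2] for a,b in c[:,0]])
    r=least_squares(lambda p:np.hypot(q[:,0]-p[0],q[:,1]-p[1])-p[2],[.553,.052,.08],loss="soft_l1",f_scale=.001).x
    print(len(c),r.round(4))
E
```

```text
top0.npz
1 13 [0.6187 0.0051] r 80.7 ang -35.5
2 11 [ 0.6022 -0.0108] r 79.8 ang -51.9
top3.npz
1 14 [ 0.5968 -0.0159] r 80.8 ang -57.1
2 10 [ 0.5766 -0.0244] r 79.9 ang -72.8
166 [0.5608 0.0587 0.0809]
188 [0.5515 0.0504 0.0815]
```

The axis estimate consistent with peg, slot, guide and plate is (0.554, 0.0545), with the stand's +y heading 72.2°. The slot has about 41° to go, roughly 56 mm of push, so I'll do most of it and then look.

Emit:
drive_tool([
  {"slide":[0.001,0.004,0],"yaw":0},
  {"slide":[0.001,0.008,0],"yaw":0},
  {"slide":[0.002,0.012,0],"yaw":0},
  {"slide":[0.002,0.016,0],"yaw":0},
  {"slide":[0.002,0.02,0],"yaw":0},
  {"slide":[0.002,0.024,0],"yaw":0},
  {"slide":[0.001,0.028,0],"yaw":0},
  {"slide":[0,0.032,0],"yaw":0},
  {"slide":[-0.001,0.036,0],"yaw":0},
  {"slide":[-0.002,0.04,0],"yaw":0},
  {"slide":[-0.003,0.042,0],"yaw":0},
  {"slide":[-0.003,0.042,0],"yaw":0},
])

```text
time: 4.55
position: [0.5501, 0.1318, 0.0663]
tool_rot: [0.0, 0.629, 0.777, 0.0]
wrist_force: [0.5, 0.1, -0.1]
width: -0.0
```

```bash
sed -i 's/A=np.array.*/A=np.array([.554,.0545])/' slot.py; python3 - <<'E'
from h import *
print(read_state()["position"])
im,d=capture("scene")
cv2.imwrite("pics/s4.png",cv2.resize(im[140:255,210:360],None,fx=5,fy=5,interpolation=cv2.INTER_CUBIC))
im,d=capture("top");np.savez("top4.npz",im=im,d=d)
cv2.imwrite("pics/t4.png",cv2.resize(im[175:280,215:365],None,fx=5,fy=5,interpolation=cv2.INTER_CUBIC))
E
python3 slot.py top4.npz
```

```text
[0.55006081 0.1317579  0.06627903]
top4.npz
1 13 [ 0.5558 -0.0258] r 80.3 ang -88.7
2 15 [ 0.5327 -0.023 ] r 80.3 ang -105.4
```

View pics/s4.png

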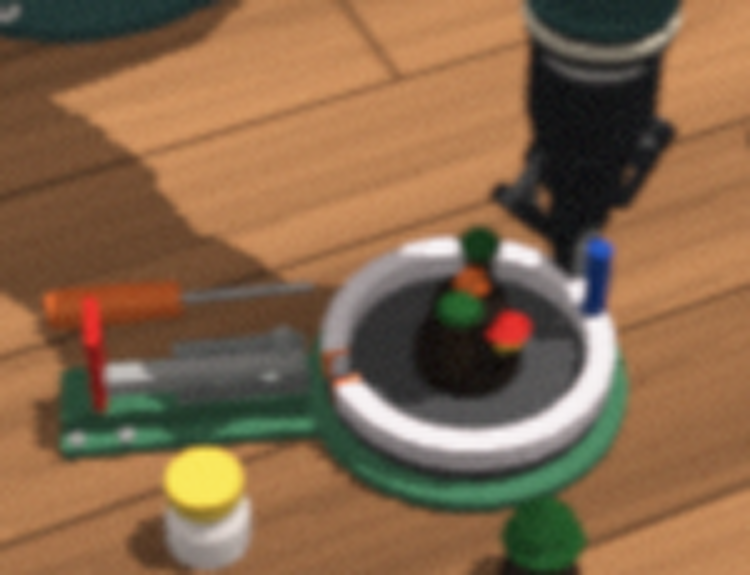

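View pics/t4.png

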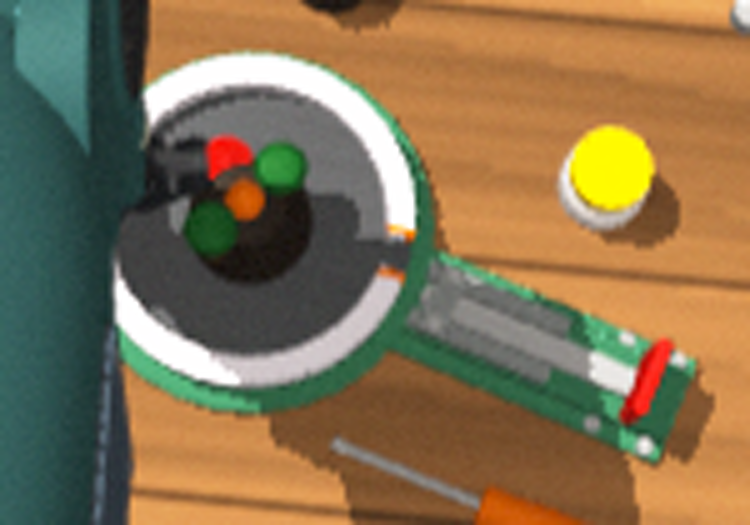

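Emit:
drive_tool([
  {"slide":[-0.001,0.003,0],"yaw":0},
  {"slide":[-0.003,0.006,0],"yaw":0},
  {"slide":[-0.004,0.009,0],"yaw":0},
  {"slide":[-0.005,0.011,0],"yaw":0},
  {"slide":[-0.005,0.012,0],"yaw":0},
  {"slide":[-0.005,0.012,0],"yaw":0},
  {"slide":[-0.005,0.012,0],"yaw":0},
])

```text
time: 5.35
position: [0.5625, 0.1296, 0.0663]
tool_rot: [0.0, 0.629, 0.777, 0.0]
wrist_force: [-0.1, -0.4, -0.1]
width: 0.002
```

```bash
cat > line.py <<'E'
from h import *
import sys
from scipy.optimize import least_squares
A=np.array([.554,.0545])
# bar and cheeks in un-shadowed initial image: project at z=.043 (bar top) / .046
im=np.load("top0.npz")["im"];d=np.load("top0.npz")["d"];P=pts("top",d);X,Y,Z=[P[...,i] for i in range(3)]
h,S,V=cv2.split(cv2.cvtColor(im,cv2.COLOR_BGR2HSV));v,u=np.mgrid[:420,:560]
ax=np.array([np.cos(np.radians(72.2)),np.sin(np.radians(72.2))]);nn=np.array([ax[1],-ax[0]])
a=(X-A[0])*ax[0]+(Y-A[1])*ax[1];b=(X-A[0])*nn[0]+(Y-A[1])*nn[1]
m=(Z>.034)&(Z<.06)&(S<60)&(V>110)&(abs(b)<.03)&(a<-.1)&(a>-.21)
q=[]
for k in range(-210,-105,8):
    t=m&(a*1000>=k)&(a*1000<k+8)
    Q=np.array([onz("top",x,y,.0445)[:2] for y,x in zip(*np.nonzero(t))])-A
    aa=Q@ax;bb=Q@nn;q.append((aa.mean()*1e3,(bb.min()+bb.max())/2*1e3));print("%.0f mid %.1f w %.1f"%(q[-1][0],q[-1][1],1e3*np.ptp(bb)))
q=np.array(q);print(np.polyfit(q[:,0],q[:,1],1))
E
python3 line.py
python3 - <<'E'
from h import *
print(read_state()["position"])
im,d=capture("scene")
cv2.imwrite("pics/s5.png",cv2.resize(im[140:255,210:360],None,fx=5,fy=5,interpolation=cv2.INTER_CUBIC))
im,d=capture("top");np.savez("top5.npz",im=im,d=d)
cv2.imwrite("pics/t5.png",cv2.resize(im[205:265,270:360],None,fx=8,fy=8,interpolation=cv2.INTER_CUBIC))
E
python3 slot.py top5.npz
```

```text
-206 mid -0.6 w 14.2
-198 mid -0.3 w 14.2
-190 mid -0.4 w 13.2
-182 mid -0.4 w 14.6
-174 mid 0.8 w 34.3
-166 mid 0.5 w 35.7
-158 mid 0.5 w 36.4
-150 mid 0.4 w 35.4
-142 mid 0.9 w 35.8
-134 mid 0.2 w 35.8
-126 mid 0.6 w 35.8
-118 mid 1.1 w 35.5
-110 mid 1.6 w 35.9
-103 mid 0.8 w 35.5
[0.01615752 2.8950226 ]
[0.56245163 0.12957663 0.06631337]
top5.npz
1 15 [ 0.5434 -0.0257] r 80.9 ang -97.5
2 15 [ 0.521  -0.0179] r 79.6 ang -114.5
```

View pics/s5.png

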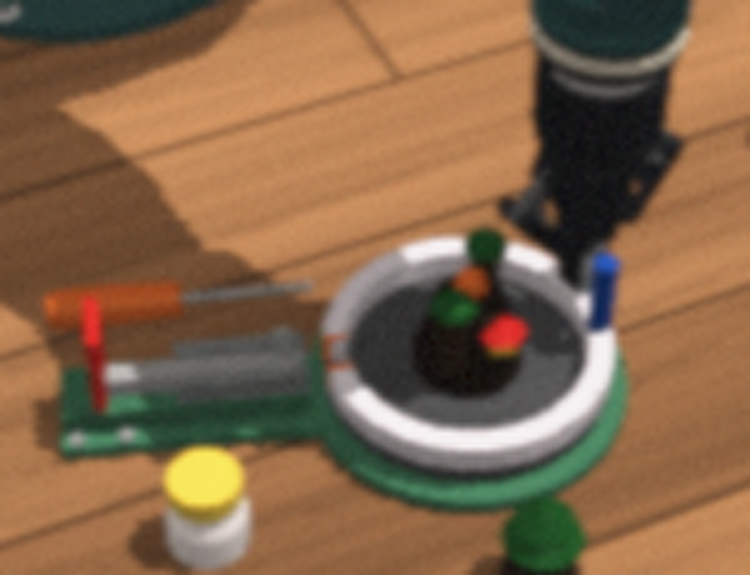

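View pics/t5.png

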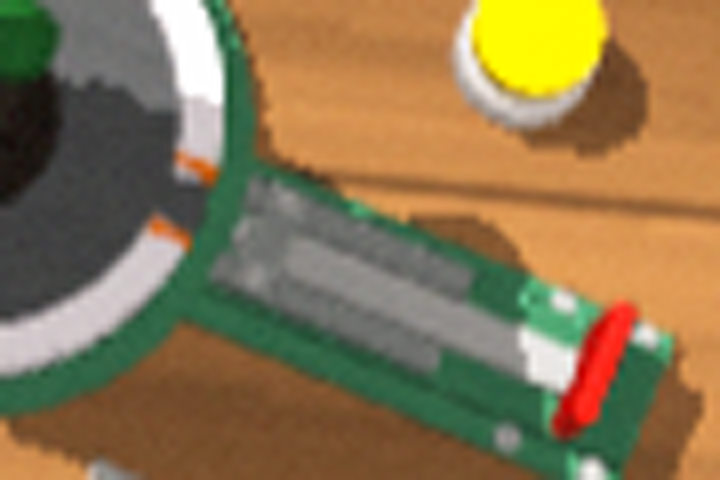

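The slot centre still sits about 2 mm to the +x side of the guide's centre line. A small final push.

Emit:
drive_tool([
  {"slide":[0,0.001,0],"yaw":0},
  {"slide":[-0.001,0.0015,0],"yaw":0},
  {"slide":[-0.001,0.002,0],"yaw":0},
  {"slide":[-0.001,0.002,0],"yaw":0},
  {"slide":[-0.001,0.002,0],"yaw":0},
])

```text
time: 5.95
position: [0.5644, 0.1289, 0.0663]
tool_rot: [0.0, 0.629, 0.777, -0.0]
wrist_force: [-3.3, -1.8, 0.2]
width: -0.002
```

```bash
python3 - <<'E'
from h import *
print(read_state()["position"])
im,d=capture("top");np.savez("top6.npz",im=im,d=d)
im2=im.copy()
cr=cv2.resize(im[205:265,270:360],None,fx=8,fy=8,interpolation=cv2.INTER_CUBIC)
# guide centre line: b=+0.8 rel A
A=np.array([.554,.0545]);ax=np.array([np.cos(np.radians(72.2)),np.sin(np.radians(72.2))]);nn=np.array([ax[1],-ax[0]])
for off in (-.0093,.0107):
    pp=[(proj("top",[*(A+ax*t+nn*off),.046])+.5-[270,205])*8-.5 for t in (-.178,-.06)]
    cv2.line(cr,*[tuple(int(round(x)) for x in p) for p in pp],(255,0,255),1)
cv2.imwrite("pics/t6.png",cr)
im,d=capture("scene")
cv2.imwrite("pics/s6.png",cv2.resize(im[165:240,220:320],None,fx=7,fy=7,interpolation=cv2.INTER_CUBIC))
E
python3 slot.py top6.npz
```

```text
[0.5644137  0.12892223 0.06625408]
top6.npz
1 17 [ 0.5413 -0.0254] r 80.9 ang -99.0
2 15 [ 0.5193 -0.017 ] r 79.5 ang -115.9
```

View pics/t6.png

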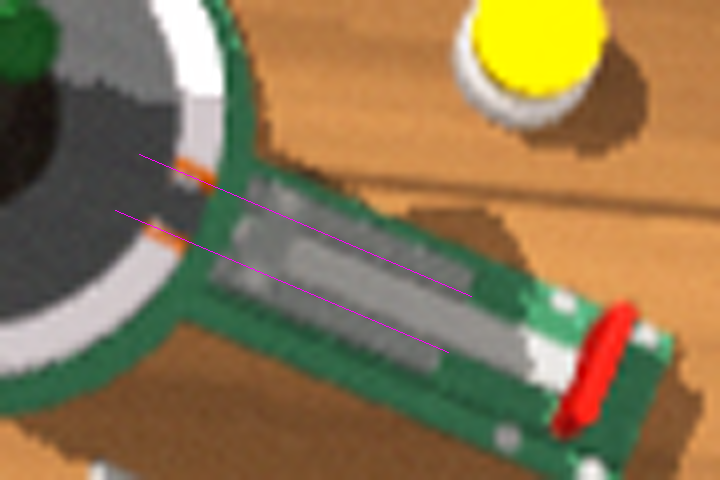

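View pics/s6.png

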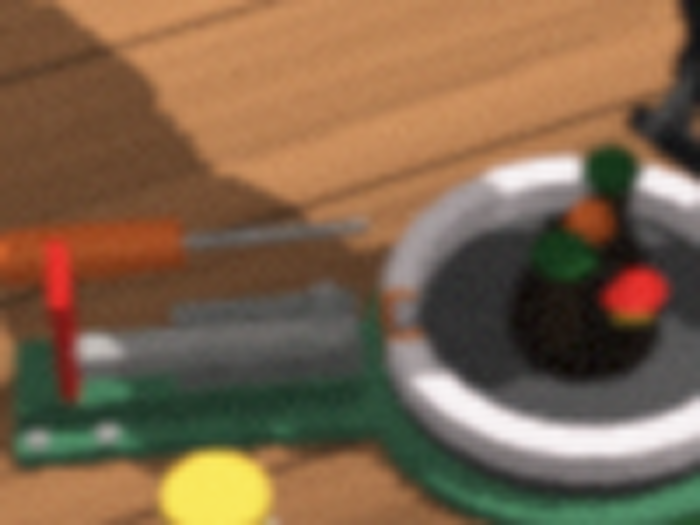

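The slot now straddles the drawn guide lines at (195,175) and (165,235), within about 1 mm. I'll back off the peg and lift.

Emit:
drive_tool([
  {"slide":[0,-0.005,0],"yaw":0},
  {"slide":[0,-0.015,0],"yaw":0},
  {"slide":[0,-0.025,0],"yaw":0},
  {"slide":[0,-0.025,-0.04],"yaw":0},
  {"slide":[0,-0.025,-0.085],"yaw":0},
  {"slide":[0,-0.025,-0.13],"yaw":0},
  {"slide":[-0.04,-0.04,-0.13],"yaw":-0.15},
  {"slide":[-0.08,-0.06,-0.13],"yaw":-0.3},
  {"slide":[-0.12,-0.08,-0.13],"yaw":-0.45},
  {"slide":[-0.16,-0.1,-0.13],"yaw":-0.6},
  {"slide":[-0.2,-0.12,-0.13],"yaw":-0.75},
  {"slide":[-0.24,-0.14,-0.13],"yaw":-0.9},
])

```text
time: 7.25
position: [0.4781, -0.129, 0.1964]
tool_rot: [0.0, 0.267, 0.964, 0.0]
wrist_force: [0.7, 0.7, 0.3]
width: 0.0
```

```bash
python3 - <<'E'
from h import *
im,d=capture("top");np.savez("top7.npz",im=im,d=d)
im,d=capture("scene");cv2.imwrite("pics/s7.png",cv2.resize(im,(784,588)))
E
python3 slot.py top7.npz
```

```text
top7.npz
1 14 [ 0.5406 -0.0254] r 81.0 ang -99.5
2 14 [ 0.5196 -0.0188] r 81.0 ang -115.1
```

View pics/s7.png

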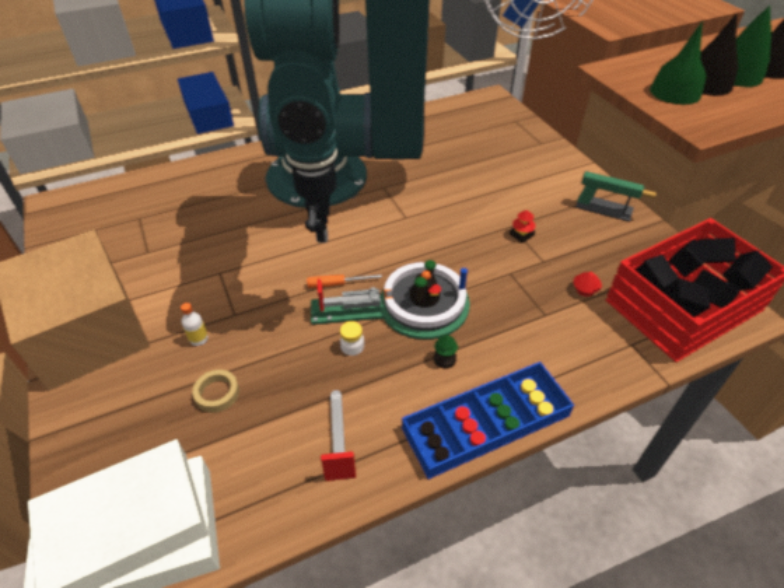

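The slot stayed put at -107.3°, 0.7 mm off the line, and the other things are undisturbed. Next I go behind the plate.

Emit:
drive_tool([
  {"slide":[-0.015,-0.03,0],"yaw":-0.12},
  {"slide":[-0.03,-0.058,0],"yaw":-0.23},
  {"slide":[-0.03,-0.058,0],"yaw":-0.23},
  {"slide":[-0.03,-0.058,0],"yaw":-0.23},
  {"slide":[-0.03,-0.058,0],"yaw":-0.23},
])

```text
time: 7.85
position: [0.4748, -0.1919, 0.1963]
tool_rot: [-0.0, 0.157, 0.988, 0.0]
wrist_force: [1.2, 0.3, 0.8]
width: 0.004
```

Emit:
drive_tool([
  {"slide":[0,0,0.04],"yaw":0},
  {"slide":[0,0,0.08],"yaw":0},
  {"slide":[0,0,0.11],"yaw":0},
  {"slide":[0,0,0.128],"yaw":0},
  {"slide":[0,0,0.128],"yaw":0},
  {"slide":[0,0.006,0.128],"yaw":0},
  {"slide":[0,0.012,0.128],"yaw":0},
])

```text
time: 8.55
position: [0.4796, -0.1811, 0.0695]
tool_rot: [0.001, 0.157, 0.988, -0.0]
wrist_force: [-0.2, -0.4, 1.0]
width: -0.002
```

```bash
python3 - <<'E'
from h import *
im,d=capture("scene");cv2.imwrite("pics/s8.png",cv2.resize(im[140:255,190:340],None,fx=5,fy=5,interpolation=cv2.INTER_CUBIC))
E
```

```text
(no output)
```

View pics/s8.png

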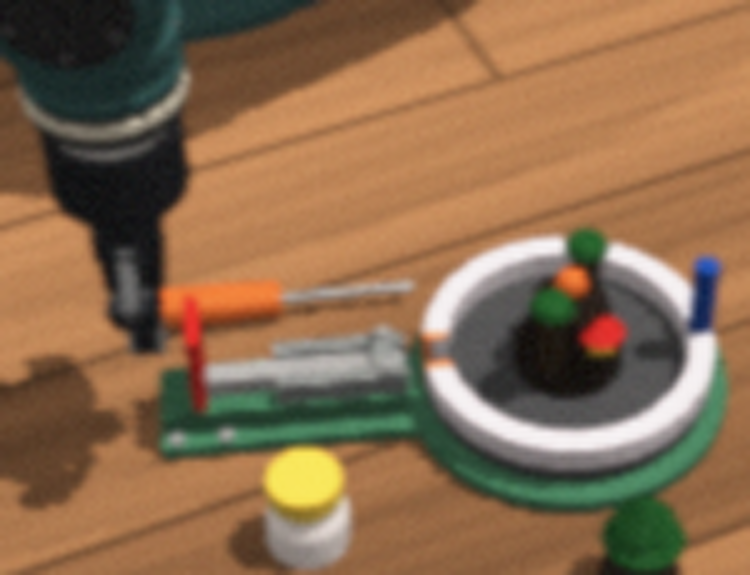

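Fingers are just behind the plate, tip at (150,345) and plate at (195,350). Pushing along tool y.

Emit:
drive_tool([
  {"slide":[0,0.003,0],"yaw":0},
  {"slide":[0,0.006,0],"yaw":0},
  {"slide":[0,0.009,0],"yaw":0},
  {"slide":[0,0.012,0],"yaw":0},
  {"slide":[0,0.015,0],"yaw":0},
  {"slide":[0,0.018,0],"yaw":0},
  {"slide":[0,0.021,0],"yaw":0},
  {"slide":[0,0.024,0],"yaw":0},
  {"slide":[0,0.027,0],"yaw":0},
  {"slide":[0,0.03,0],"yaw":0},
])

```text
time: 9.6
position: [0.4882, -0.1529, 0.0684]
tool_rot: [0.0, 0.157, 0.988, -0.0]
wrist_force: [-1.5, -4.0, 3.3]
width: -0.002
```

```bash
python3 - <<'E'
from h import *
im,d=capture("scene");cv2.imwrite("pics/s9.png",cv2.resize(im[140:255,190:340],None,fx=5,fy=5,interpolation=cv2.INTER_CUBIC))
im,d=capture("top");cv2.imwrite("pics/t9.png",cv2.resize(im[190:265,260:360],None,fx=7,fy=7,interpolation=cv2.INTER_CUBIC))
E
```

```text
(no output)
```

View pics/s9.png

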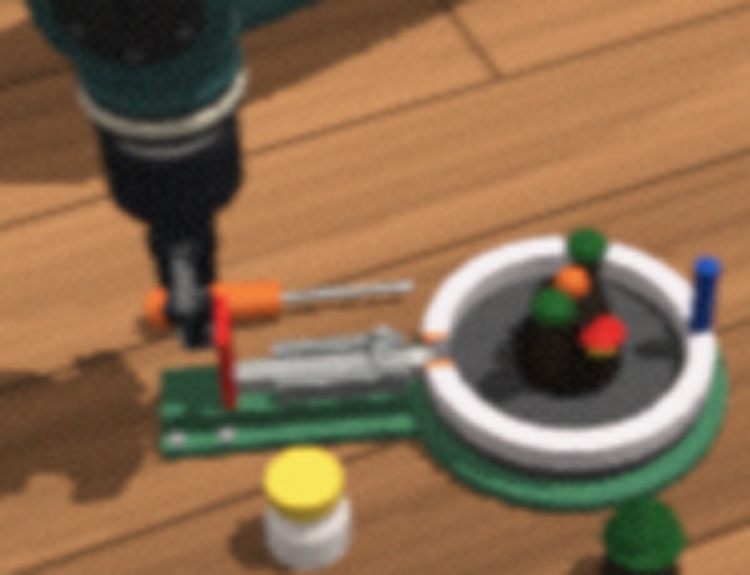

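View pics/t9.png

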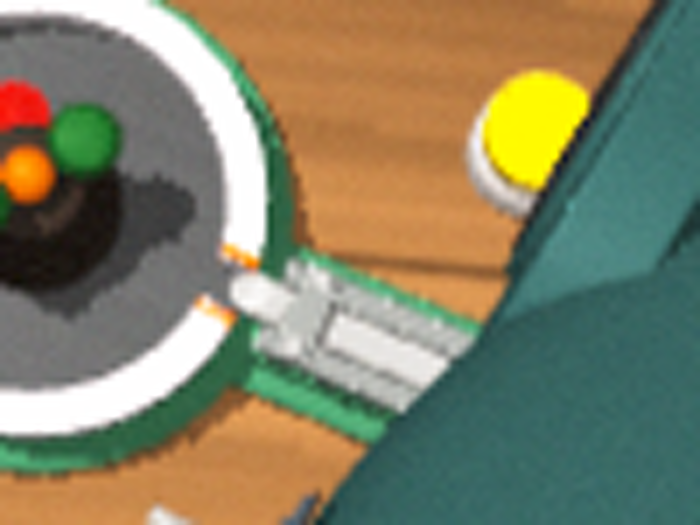

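The nose is entering the slot cleanly at (235,290) in the crop, with 4 N. Continuing.

Emit:
drive_tool([
  {"slide":[0,0.003,0],"yaw":0},
  {"slide":[0,0.006,0],"yaw":0},
  {"slide":[0,0.009,0],"yaw":0},
  {"slide":[0,0.012,0],"yaw":0},
  {"slide":[0,0.015,0],"yaw":0},
  {"slide":[0,0.017,0],"yaw":0},
  {"slide":[0,0.018,0],"yaw":0},
])

```text
time: 10.4
position: [0.4937, -0.1357, 0.0682]
tool_rot: [-0.0, 0.157, 0.988, 0.0]
wrist_force: [-1.5, -4.2, 2.1]
width: 0.0
```

Emit:
drive_tool([
  {"slide":[0,0.001,0],"yaw":0},
  {"slide":[0,0.002,0],"yaw":0},
  {"slide":[0,0.003,0],"yaw":0},
  {"slide":[0,0.004,0],"yaw":0},
])

```text
time: 10.8
position: [0.4949, -0.132, 0.0683]
tool_rot: [-0.0, 0.157, 0.988, 0.0]
wrist_force: [-1.2, -2.1, 0.7]
width: 0.001
```

```bash
python3 - <<'E'
from h import *
im,d=capture("scene");cv2.imwrite("pics/s10.png",cv2.resize(im[140:255,190:340],None,fx=5,fy=5,interpolation=cv2.INTER_CUBIC))
im,d=capture("top");cv2.imwrite("pics/t10.png",cv2.resize(im[190:265,260:360],None,fx=7,fy=7,interpolation=cv2.INTER_CUBIC))
E
```

```text
(no output)
```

View pics/s10.png

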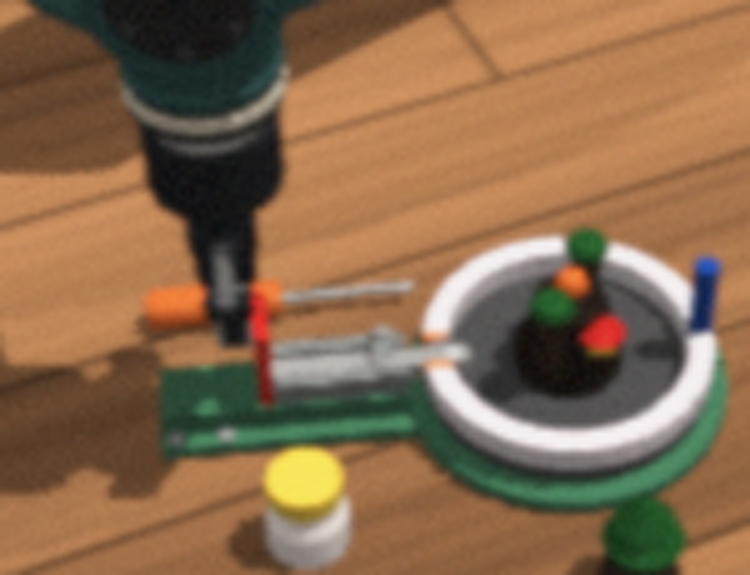

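View pics/t10.png

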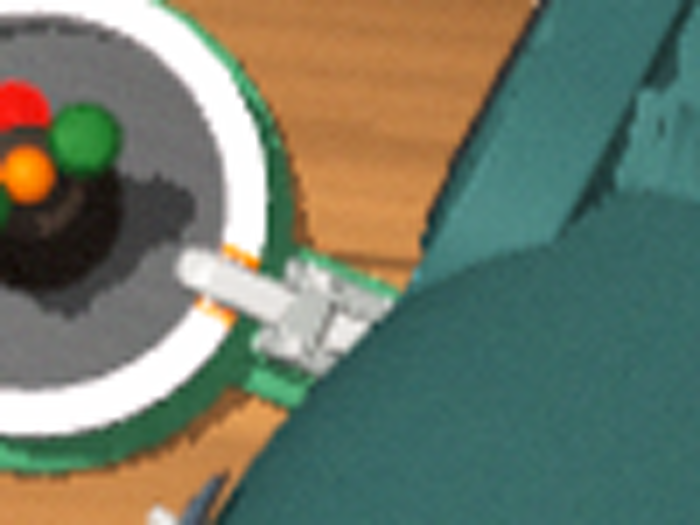

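The nose is through the slot and the plate is a millimetre or so from the cheeks. I'll creep to the stop.

Emit:
drive_tool([
  {"slide":[0,0.001,0],"yaw":0},
  {"slide":[0,0.0015,0],"yaw":0},
  {"slide":[0,0.002,0],"yaw":0},
  {"slide":[0,0.0025,0],"yaw":0},
])

```text
time: 11.3
position: [0.4956, -0.1302, 0.0683]
tool_rot: [-0.0, 0.157, 0.988, -0.001]
wrist_force: [-3.7, -8.5, 2.6]
width: 0.001
```

Emit:
drive_tool([
  {"slide":[0,0.0005,0],"yaw":0},
  {"slide":[0,0.001,0],"yaw":0},
  {"slide":[0,0.001,0],"yaw":0},
])

```text
time: 11.6
position: [0.4956, -0.1302, 0.0685]
tool_rot: [-0.0, 0.157, 0.988, -0.002]
wrist_force: [-5.3, -13.1, 4.1]
width: -0.0
```

Hard stop: no further travel and force up to 14 N. Retreating straight back, then up.

Emit:
drive_tool([
  {"slide":[0,-0.003,0],"yaw":0},
  {"slide":[0,-0.015,0],"yaw":0},
  {"slide":[0,-0.03,0],"yaw":0},
  {"slide":[0,-0.03,-0.03],"yaw":0},
  {"slide":[0,-0.03,-0.08],"yaw":0},
  {"slide":[0,-0.03,-0.13],"yaw":0},
  {"slide":[0,-0.07,-0.15],"yaw":0},
  {"slide":[0,-0.11,-0.15],"yaw":0},
  {"slide":[0.03,-0.15,-0.15],"yaw":0},
  {"slide":[0.06,-0.18,-0.15],"yaw":0},
  {"slide":[0.06,-0.18,-0.15],"yaw":0},
  {"slide":[0.06,-0.18,-0.15],"yaw":0},
])

```text
time: 12.8
position: [0.3823, -0.2823, 0.2184]
tool_rot: [0.0, 0.158, 0.987, 0.0]
wrist_force: [1.0, -0.4, -0.4]
width: -0.0
```

```bash
python3 - <<'E'
from h import *
im,d=capture("scene");cv2.imwrite("pics/s11.png",cv2.resize(im,(784,588)))
im,d=capture("top");np.savez("top11.npz",im=im,d=d);cv2.imwrite("pics/t11.png",cv2.resize(im[175:280,215:365],None,fx=5,fy=5,interpolation=cv2.INTER_CUBIC))
P=pts("top",d);h,S,V=cv2.split(cv2.cvtColor(im,cv2.COLOR_BGR2HSV));v,u=np.mgrid[:420,:560]
m=((h<5)|(h>174))&(S>150)&(u>305)&(u<360)&(v>220)&(v<275)&(P[...,2]>.08)
q=np.array([onz("top",x,y,.09)[:2] for y,x in zip(*np.nonzero(m))]);c=q.mean(0)
print("plate",c,m.sum(),"dist",np.hypot(*(c-[.554,.0545])),"expect ~.182")
E
python3 slot.py top11.npz
```

```text
plate [ 0.49860725 -0.11689508] 45 dist 0.18012392867168317 expect ~.182
top11.npz
1 15 [ 0.541  -0.0252] r 80.7 ang -99.2
2 16 [ 0.5196 -0.0186] r 80.8 ang -115.2
```

View pics/s11.png

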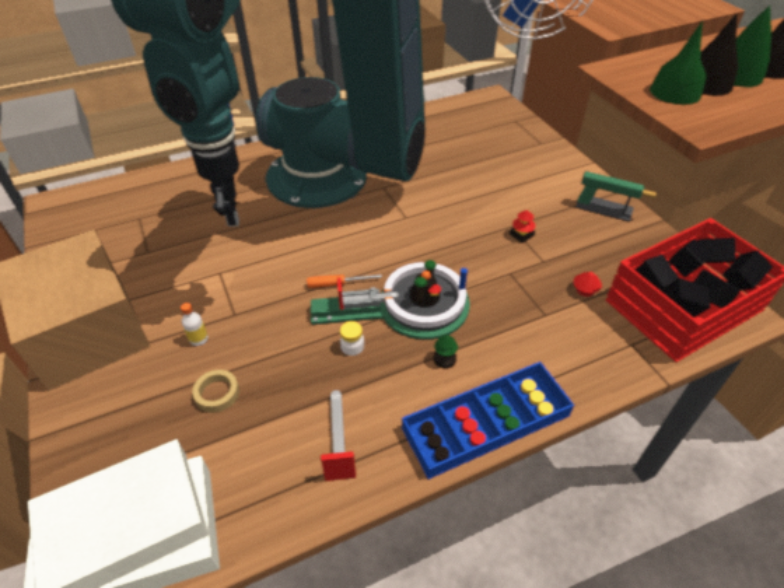

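View pics/t11.png

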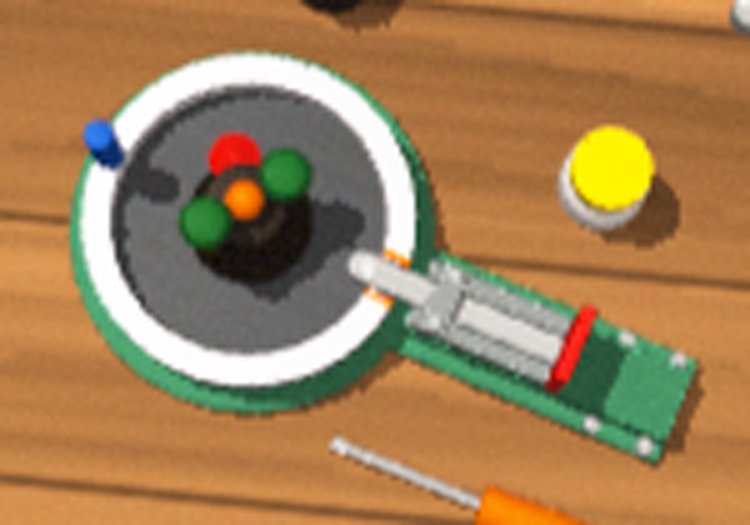

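The plate is against the cheek ends at (570,350), the nose is through the slot at (362,265), and the other things are unmoved. Handing in.

```bash
python3 -c "
from cell import *
print(close_job())"
```

```text
the job is handed in; nothing more can be done
None
```

The turntable is locked, and the job was handed in at about 13 s. I pushed it round by its peg with the closed fingertips until the slot met the bar. I then pushed the bar home by its red plate, backed off and lifted clear.

**Last checks:**
- **Bar home:** it came to a hard stop. Force rose to about 14 N on a further 1 mm command with no movement. The middle of the plate measures 180 mm from the axis; 182 mm was expected, which is within the calibration error.
- **Slot and bar:** the pictures show the nose through the slot and the plate against the cheek ends. The slot stayed about 0.7 mm off the guide line after I released the peg.
- **Bystanders:** they look unmoved in the final views. I compared them by eye and did not measure them.

**What disagreed or failed:**
- My first estimates of the turntable angle from the peg and from the slot differed by 4 to 6°. Moving my estimate of the axis by about 3 mm made them agree.
- One move call was refused for a missing yaw value; nothing moved.

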